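Clamp the bored block and hold its plug gauge half drawn

TASK

On the gauging fixture, first swing the clamp lever fully down onto the flange of the bored block while the plug gauge is still fully home in the bore. Then take the gauge by its handle and draw it straight up, without forcing it, binding it or lifting the block, until the groove round its shank is level with the mouth of the bore; never pull it right out. Finish while still holding the gauge still there in the gripper, and leave the things lying around where they are.

Things in the scene. Friction and masses are not known exactly. Their poses are not given: they have to be found in the camera images.
- fixture: aluminium ground plate 240 (x) x 170 (y) x 12 mm, fixed to the bench; origin at the centre of its underside, z up. The block stands on it, bore axis at about (0, -35) mm in this frame. The clamp lever stands on its +y half, in the vertical plane y = +20 mm, pointing towards -x when down; 8 mm high steel rails locate the block's flange with 1.5 mm play
- lever_hinge (a point): axis of the clamp lever's hinge, at (75, 20, 46) mm in the fixture's frame; the hinge axis is parallel to the fixture's y axis
- clamp (a joint): clamp lever angle in rad: 0 = fully down, its rubber pad (75 mm from the hinge) on the block's flange; grows as the lever rises (starts 0.7 to 1.1, stop at 1.25). Stiff hinge, stays where it is left; about 4 N at the grip moves it
- lever_grip (a point): top of the lever's black round rubber grip (20 mm diameter, 72 mm long, along the lever), 155 mm from the hinge along the lever and 10 mm above its centre line; this frame moves with the lever, and with the lever down it lies at (-80, 20, 56) mm in the fixture's frame. Pushing down here closes the clamp
- block: loose steel block, 0.7 kg: flange 64 (x) x 104 (y) x 14 mm with a tower 60 x 60 mm on it, 76 mm high in all; origin on the bore axis at the underside, z up; the flange reaches 72 mm to its +y side, under the clamp. The upright bore is 21 mm wide and 52 mm deep, its floor 24 mm above the underside
- bore_mouth (a point): centre of the bore's mouth on the block's top face, 76 mm above its underside, 88 mm above the bench
- gauge: steel plug gauge, 0.3 kg, 114 mm long, upright in the bore; origin at the centre of its lower end, z along it towards the handle. Shank 20 mm diameter from 0 to 54 mm, collar 28 mm diameter from 54 to 60 mm, round handle 24 mm diameter from 60 to 114 mm. Fully home it rests on the bore's floor, the collar's underside 2 mm above the block. It falls back if let go
- gauge_handle (a point): point on the gauge's axis in the handle, 90 mm above its lower end: the place to grip
- gauge_groove (a point): centre of the 4 mm wide groove round the shank, 26 mm above its lower end; fully home it is hidden in the bore, 26 mm below the mouth
- gauge_tip (a point): centre of the gauge's lower end
- hex_key: black hexagon key 33 x 113 x 6 mm lying on the fixture plate near its -x edge, under where the lever grip comes down (the lever clears it by about 20 mm); a bystander
- gland: metal cable gland 56 x 46 x 40 mm lying loose on the bench beyond the fixture on its right, a bystander
- locknut: flat hexagon locknut 64 x 73 x 10 mm lying loose on the bench right of the fixture, a bystander
Things that resemble listed ones, but are neither listed nor needed, are in the scene too. There is more than one size of the gauge; the job needs the smallest.

How it is judged (in metres and radians):
On the way:
1. clamp lever fully down on the flange while the gauge is still fully home (value of joint clamp below 0.05 rad and z of gauge_groove in the frame of bore_mouth below -0.02 m), for 0.2 s.
At the end, for the whole second after the job is handed in: the gauge is gripped by the fingers and still (under 10 mm/s), upright in the bore (within 0.06 rad and 3 mm of its axis) with the groove within 6 mm of the height of the bore's mouth; the clamp lever is down (under 0.06 rad) and the block down in its nest (not lifted by more than 4 mm) (z of gauge_groove in the frame of bore_mouth between -0.006 and 0.006 m and horizontal distance between gauge_groove and bore_mouth below 0.003 m and angle between the z axis of gauge and the z axis of block, either way round below 0.06 rad and contact force between the fingers and gauge above 2 N and linear speed of gauge below 0.01 m/s and value of joint clamp below 0.06 rad and z of bore_mouth in the frame of fixture below 0.092 m); the arm keeps its last pose, push and grip.
It fails at once if the gauge is pulled right out of the bore (z of gauge_tip in the frame of bore_mouth above 0 m).
It fails at once if the block is lifted more than 6 mm off the plate (z of bore_mouth in the frame of fixture above 0.094 m).
It fails at once if the gauge is forced or bound in the bore (over 40 N between gauge and block) (contact force between gauge and block above 40 N).
It fails at once if a bystander is moved more than 40 mm (distance of any of hex_key, gland, locknut from where it was at the start of the episode above 0.04 m).
It also fails if it takes over 48 s, if anything falls off the work surface, if the arm or the gripper's body presses on something with over 40 N, if the wrist force passes 120 N, or if a joint passes its speed limit or range.

ROBOT

A 6-joint arm with a two-finger parallel gripper is mounted at the origin on a cart in front of the work surface, level with it; the furniture and walls round the work are solid. World frame = base frame: x ahead of the robot, y to its left, z up, the work surface at z = 0. Lengths are in mm, angles in rad, forces in N, time in s.
With the tool pointing down it reaches from about 275 to 750 mm from the base axis. Payload 10.2 kg.
Tool frame: the origin (TCP) lies at the very end of the fingers, on their centre line; the grasp point (between the pads) lies 19 mm behind it; z points along the fingers, y is the line along which they close (so a half turn about z gives the same grasp; the last joint's range is limited). The gripper opens to 85 mm and grips with 20 to 120 N. Pads are 22 mm wide; open, the fingers measure 114 mm over their backs; the gripper's body (76 mm by 85 mm) begins 54 mm behind the grasp point. The pads swing forward as they close: fully open they stand 13 mm farther back than shut.
Start: joints at [1.059, 0.313, 1.498, -0, 1.331, -0.223], TCP at [149.534, 503.26, 195.494] pointing down, gripper open.
Joint ranges: [-2.94, 2.94], [-0.97, 2.17], [0.19, 2.56], [-1.23, 4.37], [0.02, 3.11], [-2.88, 2.88]. Speed limits (rad/s): [2.39, 2.39, 3.01, 3.14, 3.14, 3.14].

INTERFACE

Orientations are given as a unit quaternion [w, x, y, z].
In Python, from rig import ctrl gives the robot as it stands.
- The arm moves only by the tool step_arm, never from a script. Its argument "increments" is a list of rows, each a list of 3 entries, a list of its own where there are three numbers: the shift along the tool's x, y, z in cm, then the turn, a rotation vector about the tool's x, y, z in degrees, then the opening in per cent of the stroke, from 0 (shut) to 100 (fully open). A call has 1 to 8 rows; each row is the pose to reach, as a shift and turn from the pose commanded when the call began, along the tool's axes at that moment; what a row does not reach only later rows make up. A row lasts 1/8 s, in which the tool goes at most 62.5 mm and 10.7 degrees, less where a joint would pass 70% of its speed; a pose out of reach is approached as far as the arm can. A call with a gripper value outside its range is refused whole. The fingers move at their own pace and stop on an object; "squeeze" is the grip in N (left out, the last holds). Time passes only in rows, so rows that repeat a pose let the fingers close. It gives the time, the measured TCP pose, the force, the opening and the grip force at its end, in the units of the state.
- ctrl.sense(): the state, without advancing time (a new reading comes with each control period).
- ctrl.capture(name): name is "side" or "top" or "wrist"; returns a dict with "img" (384x512x3 uint8, red, green, blue), "fx", "fy", "cx", "cy" (pixels), "k1" (the pictures are not rectified: a ray, as slopes to the right and down, at radius r is drawn at 1 + k1 r^2 times it, then the intrinsics apply), "extrinsics" (4x4, takes a point from camera to world coordinates). Camera axes: x right, y down, z forward; pixel columns grow to the right and rows downward; lengths in mm; the calibration is good to about 2 mm. A picture is of the moment at which its call begins. There is no depth.
- ctrl.finish_job(): hands the job in; it is judged then, once.
The state is a dict: "time_s": time; "joints": joint angles; "dq": joint speeds; "tau": joint torques, N m; "eef_pos": TCP position; "ee_rot": TCP orientation; "force": force on the tool from outside, world axes, zero at the start; "wrist_torque": the same for the moment, N m; "grip_width": opening from 0.0 (shut) to 1.0 (fully open); "grip_force": force on a finger pad.
Only numpy, scipy, OpenCV 4.12 (cv2) and the standard library are available. Lean on these libraries where they do the work, as an engineer would, in place of code of your own. Each camera call takes 0.05 s, during which the arm holds its last target. There are 200 camera calls.

## Working session

There is one attempt and no reset: what is moved stays moved. The work goes in short steps, Python scripts to look and compute and a tool call to move; the robot and the scene stay as the last step left them, time stands still between calls to the robot, and variables do not carry over. Pictures are saved under pics/ and viewed, at most 10 in all, crops included, and the job is handed in when it is done.

Besides the shell and the picture viewer there is one more tool, called after "Emit:" as a command line: name --argument value ..., lists and objects as JSON in quotes. step_arm: Moves the arm, as the interface text tells. Its arguments: {"type":"object","properties":{"increments":{"type":"array"},"squeeze":{"type":"number"}},"required":["increments"]}

```bash
mkdir -p pics; ls; cat > h.py <<'E'
import numpy as np, cv2, pickle
from rig import ctrl
def cap(n,f):
    c=ctrl.capture(n); cv2.imwrite(f'pics/{f}.png',cv2.cvtColor(np.array(c['img'],np.uint8),cv2.COLOR_RGB2BGR)); pickle.dump(c,open(f'pics/{f}.pkl','wb')); return c
def load(f): return pickle.load(open(f'pics/{f}.pkl','rb'))
def ray(c,u,v):
    d=np.array([(u-c['cx'])/c['fx'],(v-c['cy'])/c['fy']]); s=d.copy()
    for _ in range(20): s=d/(1+c['k1']*(s@s))
    E=np.array(c['extrinsics']); return E[:3,3],E[:3,:3]@np.array([s[0],s[1],1])
def onz(c,u,v,z):
    o,d=ray(c,u,v); return o+d*(z-o[2])/d[2]
def proj(c,p):
    E=np.array(c['extrinsics']); q=E[:3,:3].T@(np.array(p,float)-E[:3,3]); s=q[:2]/q[2]; s=s*(1+c['k1']*(s@s))
    return np.array([s[0]*c['fx']+c['cx'],s[1]*c['fy']+c['cy']])
E
python3 - <<'E'
from h import *
a=cap('top','top0');b=cap('side','side0')
for c in(a,b): print(np.round(c['extrinsics'],2).tolist(),c['fx'],c['k1'])
A,B=[cv2.imread(f'pics/{n}0.png') for n in('top','side')]
cv2.imwrite('pics/both.png',np.vstack([cv2.resize(x,(400,300)) for x in(A,B)]))
s=ctrl.sense();print(s)
E
```

```text
pics
[[0.02, -1.0, 0.09, 538.58], [-1.0, -0.03, -0.03, 247.66], [0.03, -0.09, -1.0, 930.86], [0.0, 0.0, 0.0, 1.0]] 402.38498810051357 -0.07753576709760857
[[-0.83, -0.33, 0.45, 227.89], [-0.55, 0.48, -0.68, 825.39], [0.01, -0.82, -0.58, 614.33], [0.0, 0.0, 0.0, 1.0]] 420.18131146699795 -0.09094433567661958
{'time_s': 0.1, 'joints': array([ 1.05860953e+00,  3.13371847e-01,  1.49833436e+00,  5.73423975e-06,
        1.33096605e+00, -2.23391592e-01]), 'dq': array([ 0.00022173, -0.0028762 , -0.00023562, -0.00090245,  0.00287097,
       -0.00153534]), 'tau': array([ 1.48791158e-03, -4.12904227e+01, -2.60145003e+01, -2.22119370e-04,
        3.06626171e-03,  2.70412369e-05]), 'eef_pos': array([149.39928472, 503.03402459, 195.01374524]), 'ee_rot': array([-1.96685073e-04,  1.43896982e-01,  9.89592526e-01, -5.02698623e-04]), 'force': array([-0.20849934, -0.49256322,  0.23207798]), 'wrist_torque': array([-0.01384533,  0.009525  , -0.05643829]), 'grip_force': 0.0, 'grip_width': 1.00099673450888}
```

View pics/top0.png

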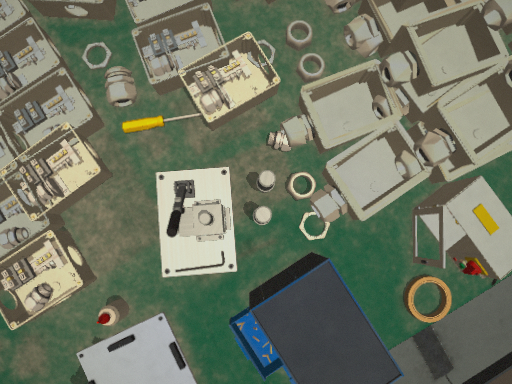

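View pics/side0.png

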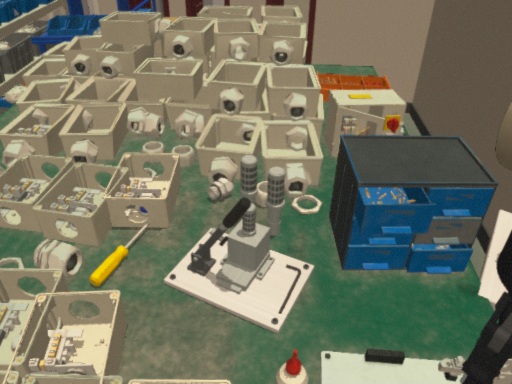

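The top view shows the fixture (197,222) with the lever hinge at (184,187), its grip at about (175,222), and the hex key at (205,263). Candidates for the gauge are the one in the bore, top (205,218) / side (250,222), and two look-alikes standing on the bench, top (266,180) and (262,214) / side (248,180) and (275,200). The bored one is the one I want, and it is the shortest. I'll check it in a close crop.

```bash
python3 - <<'E'
import cv2,numpy as np
A=cv2.imread('pics/top0.png')[160:285,145:280];B=cv2.imread('pics/side0.png')[150:330,160:320]
A=cv2.resize(A,(405,375),interpolation=cv2.INTER_CUBIC);A=cv2.copyMakeBorder(A,0,165,0,0,cv2.BORDER_CONSTANT)
B=cv2.resize(B,(390,439),interpolation=cv2.INTER_CUBIC);B=cv2.copyMakeBorder(B,0,101,0,0,cv2.BORDER_CONSTANT)
cv2.imwrite('pics/crop.png',np.hstack([A,B]))
from h import *
T=load('top0')
I=cv2.cvtColor(T['img'][150:290,140:250],cv2.COLOR_RGB2HSV)
m=((I[...,1]<60)&(I[...,2]>150)).astype(np.uint8)
cs=max(cv2.findContours(m,0,2)[0],key=cv2.contourArea)
r=cv2.minAreaRect(cs);P=cv2.boxPoints(r)+[140,150];print(P)
W=np.array([onz(T,*p,12)for p in P]);print(W.round(1),W.mean(0));print(np.linalg.norm(np.diff(W,axis=0),axis=1))
E
```

```text
[[154.04413223 171.92168427]
 [228.72406006 166.3207016 ]
 [236.60906982 271.45433807]
 [161.92913818 277.05532074]]
[[663.9 468.1  12. ]
 [681.6 296.9  12. ]
 [442.7 271.7  12. ]
 [425.8 439.5  12. ]] [553.53937465 369.06701157  12.        ]
[172.1907666  240.22965981 168.68430645]
```

View pics/crop.png

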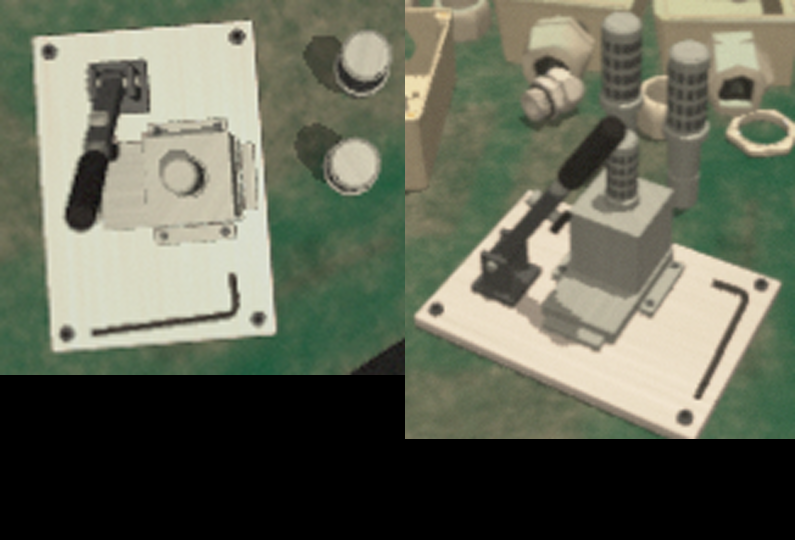

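The crop shows the gauge in the bore (handle top at crop (181,172), i.e. top (205.3,217.3)). The raised lever's grip end is at crop (82,222), and the other two gauges are clearly bigger. So the bored one is the choice.

```bash
cat >> h.py <<'E'
from scipy.optimize import least_squares
def F(x):  # fixture x,y,yaw
    return lambda p:np.array([x[0]+np.cos(x[2])*p[0]-np.sin(x[2])*p[1],x[1]+np.sin(x[2])*p[0]+np.cos(x[2])*p[1],p[2]])
E
python3 - <<'E'
from h import *
T=load('top0');S=load('side0')
t=[(156,172.3),(228.7,167),(236.7,270.7),(162.7,277)]
f=[(120,85,12),(120,-85,12),(-120,-85,12),(-120,85,12)]
k=390/160
s=[(160+(a-405)/k,150+b/k) for a,b in[(415,319),(695,437),(780,280)]]
sf=[(120,85,12),(-120,85,12),(-120,-85,12)]
print(s)
def res(x,w=(1,1)):
    g=F(x);return np.concatenate([w[0]*(proj(T,g(p))-q) for p,q in zip(f,t)]+[w[1]*(proj(S,g(p))-q) for p,q in zip(sf,s)])
for w in [(1,0),(0,1),(1,1)]:
    r=least_squares(res,[553,369,0.1],args=(w,));print(w,r.x.round(4),r.fun.round(1))
g=F(r.x)
# gauge top: centre at z=12+24+114=150
print('gauge',onz(T,205.3,217.3,150),'model',g((0,-35,0)))
for a in np.arange(.6,1.3,.1):
    # grip far end centre ~ ; lever grip top 155 along, 10 up
    P=lambda L,h:g((75-L*np.cos(a)+h*np.sin(a),20,46+L*np.sin(a)+h*np.cos(a)))
    print(round(a,1),[proj(c,P(L,0)).round(1).tolist() for c in(T,S) for L in(119,191)],P(155,10).round())
E
```

```text
[(164.1025641025641, 280.87179487179486), (278.974358974359, 329.28205128205127), (313.8461538461538, 264.87179487179486)]
(1, 0) [5.534721e+02 3.674612e+02 1.070000e-01] [-0.5 -0.2  0.5 -0.8  0.6  0.5 -0.6  0.4 -0.  -0.  -0.  -0.   0.  -0. ]
(0, 1) [5.517821e+02 3.692005e+02 1.194000e-01] [-0.   0.  -0.  -0.   0.   0.  -0.   0.  -1.1 -0.7  0.6  0.6  0.5 -0.5]
(1, 1) [5.526305e+02 3.680206e+02 1.120000e-01] [-1.   0.3 -0.  -0.6  0.6  0.7 -0.6  0.9 -1.  -1.7 -0.1  0.1  0.6 -0.6]
gauge [559.34323648 331.58106356 150.        ] model [556.5425584  333.23988474   0.        ]
0.6 [[180.1, 233.0], [178.8, 264.3], [246.1, 243.6], [278.6, 236.9]] [503. 383. 142.]
0.7 [[179.0, 229.4], [176.9, 258.8], [242.4, 238.2], [272.4, 227.6]] [514. 384. 154.]
0.8 [[178.0, 225.3], [175.1, 252.3], [238.2, 232.9], [265.4, 218.5]] [525. 385. 164.]
0.9 [[177.0, 220.7], [173.2, 244.7], [233.5, 227.9], [257.5, 209.8]] [537. 386. 174.]
1.0 [[176.0, 215.7], [171.5, 236.3], [228.5, 223.1], [248.8, 201.4]] [550. 388. 182.]
1.1 [[175.1, 210.3], [169.8, 227.0], [223.2, 218.6], [239.6, 193.7]] [564. 389. 189.]
1.2 [[174.2, 204.5], [168.2, 217.0], [217.6, 214.5], [230.0, 186.8]] [578. 391. 194.]
```

```bash
cat >> h.py <<'E'
from scipy.spatial.transform import Rotation as Ro
def tool(p,q0=None,p0=None):  # world target -> shift in tool axes, cm
    s=ctrl.sense(); w=s['ee_rot']; R=Ro.from_quat([w[1],w[2],w[3],w[0]]).as_matrix()
    return (R.T@(np.array(p)-(s['eef_pos'] if p0 is None else p0))/10).round(2).tolist()
FX=[552.6,368,.110]
E
python3 - <<'E'
from h import *
g=F(FX);L=168
P=lambda a,h=10:g((75-L*np.cos(a)+h*np.sin(a)+12,20,46+L*np.sin(a)+h*np.cos(a)))
p=P(1.0); top=p+[0,0,50]
print(top,tool(top))
for a in np.arange(1.1,-.01,-.1): print(round(a,1),P(a).round(0),tool(P(a),p0=top))
E
```

```text
[555.02028903 388.38892388 242.77014851] [-42.15, 0.56, -4.79]
1.1 [570. 390. 200.] [-1.39, 0.59, 4.25]
1.0 [555. 388. 193.] [-0.0, 0.01, 5.0]
0.9 [541. 387. 184.] [1.31, -0.55, 5.9]
0.8 [528. 385. 173.] [2.53, -1.06, 6.93]
0.7 [516. 384. 162.] [3.66, -1.53, 8.09]
0.6 [505. 383. 149.] [4.67, -1.96, 9.37]
0.5 [495. 382. 135.] [5.55, -2.33, 10.75]
0.4 [487. 381. 121.] [6.31, -2.65, 12.22]
0.3 [480. 380. 105.] [6.93, -2.91, 13.76]
0.2 [475. 380.  89.] [7.4, -3.1, 15.36]
0.1 [472. 379.  73.] [7.72, -3.24, 17.01]
-0.0 [470. 379.  56.] [7.89, -3.31, 18.68]
```

Emit:
step_arm --increments '[[[0,0,-4.8],[0,0,0],0],[[-6,0.1,-4.8],[0,0,0],0],[[-12,0.2,-4.8],[0,0,0],0],[[-18,0.3,-4.8],[0,0,0],0],[[-24,0.4,-4.8],[0,0,0],0],[[-30,0.4,-4.8],[0,0,0],0],[[-36,0.5,-4.8],[0,0,0],0],[[-42.1,0.6,-4.8],[0,0,0],0]]'

```text
time_s: 1.1
eef_pos: [556.4, 388.3, 243.2]
ee_rot: [-0.0, 0.144, 0.99, -0.0]
force: [0.7, 0.7, 0.4]
grip_width: 0.003
grip_force: 0.0
```

Emit:
step_arm --increments '[[[0,0,0],[0,0,0],0],[[0,0,0],[0,0,0],0]]'

```text
time_s: 1.35
eef_pos: [554.4, 389.3, 243.0]
ee_rot: [-0.001, 0.144, 0.99, -0.0]
force: [-0.8, 0.8, 0.7]
grip_width: -0.001
grip_force: 0.0
```

```bash
python3 - <<'E'
from h import *
c=cap('wrist','w1');s=ctrl.sense();print(s['eef_pos'],s['ee_rot'].round(3),s['time_s'],s['grip_width'])
cap('side','s1')
print(np.round(c['extrinsics'],2).tolist(),c['fx'])
A,B=[cv2.imread(f'pics/{n}.png') for n in('w1','s1')]
B=cv2.resize(B[130:330,150:400],(400,320));A=cv2.resize(A,(400,300));cv2.imwrite('pics/c1.png',np.hstack([cv2.copyMakeBorder(A,0,20,0,0,0),B]))
E
```

```text
[553.94744604 389.64204504 243.63494265] [-0.     0.143  0.99   0.   ] 1.4 0.0021149232707800896
[[0.29, 0.91, 0.29, 479.95], [0.96, -0.27, -0.09, 412.37], [0.0, 0.3, -0.95, 420.5], [0.0, 0.0, 0.0, 1.0]] 264.90424977503307
```

View pics/c1.png

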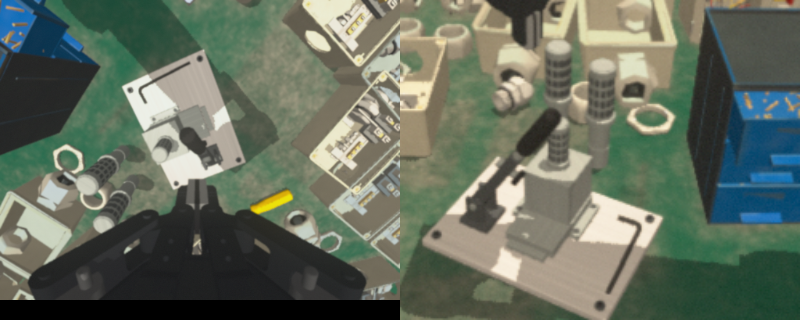

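The wrist view shows the closed fingertips near (197,185) and the lever grip at (190,140). In the side view the fingertips are at about (222,158), above and behind the grip end. I'll check the projection and compare the lever with the model.

```bash
python3 - <<'E'
from h import *
S=load('s1');W=load('w1');g=F(FX);s=ctrl.sense()
print('tcp',proj(S,s['eef_pos']),proj(W,s['eef_pos'])*400/512)
for a in(.9,1.,1.1):
  for L in(119,191):
    p=g((75-L*np.cos(a),20,46+L*np.sin(a)));q=proj(S,p);print(a,L,((q-[150,130])*1.6+[400,0]).round(),(proj(W,p)*400/512).round())
p=g((0,-35,150));print('gauge top',((proj(S,p)-[150,130])*1.6+[400,0]).round(),(proj(W,p)*400/512).round(1))
for q in[(-120,85,12),(-120,-85,12),(120,85,12)]:print(q,(proj(W,g(q))*400/512).round(1))
E
```

```text
tcp [230.46620581 177.29343075] [196.13405878 170.6133543 ]
0.9 119 [534. 157.] [195. 139.]
0.9 191 [572. 128.] [178. 116.]
1.0 119 [526. 149.] [197. 147.]
1.0 191 [558. 114.] [183. 131.]
1.1 119 [517. 142.] [200. 155.]
1.1 191 [543. 102.] [189. 148.]
gauge top [558. 121.] [157.8 155.7]
(-120, 85, 12) [202.1  48.5]
(-120, -85, 12) [119.9  86.6]
(120, 85, 12) [245.3 162.4]
```

```bash
python3 - <<'E'
from h import *
A,B=[cv2.imread(f'pics/{n}.png') for n in('w1','s1')]
B=cv2.resize(B[100:220,180:300],(400,400),interpolation=2);A=cv2.resize(A[130:250,190:310],(400,400),interpolation=2);cv2.imwrite('pics/c2.png',np.hstack([A,B]))
E
```

```text
(no output)
```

View pics/c2.png

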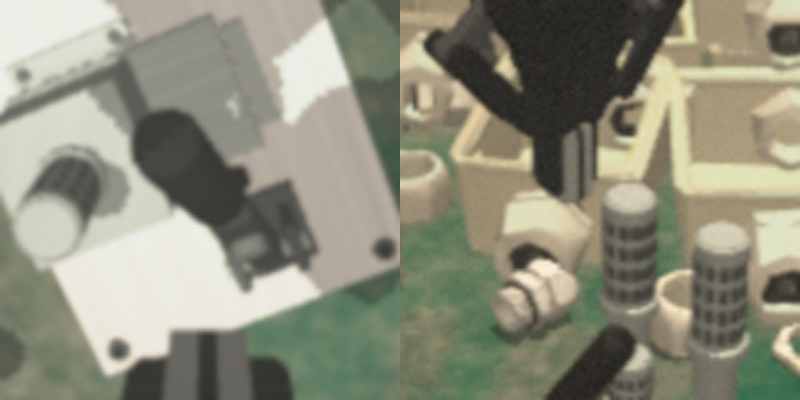

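```bash
python3 - <<'E'
from h import *
S=load('s1');W=load('w1');s=ctrl.sense();print(s['joints'])
for dz in(0,10,20,30,40):
  p=s['eef_pos']+[0,0,dz];print(dz,proj(S,p).round(1),proj(W,p).round(1))
E
```

```text
[ 4.40777911e-01  6.56529471e-01  8.51151523e-01  1.05155943e-04
  1.63355471e+00 -8.42595293e-01]
0 [230.5 177.3] [251.1 218.4]
10 [230.3 172. ] [251.  224.2]
20 [230.2 166.5] [251.  230.7]
30 [230.1 161. ] [250.9 238. ]
40 [229.9 155.4] [250.9 246.1]
```

The visible fingertip sits about 20–25 mm above the nominal TCP in both views. I'll settle this by touch: descend slowly and watch the force.

Emit:
step_arm --increments '[[[0,0,1],[0,0,0],0],[[0,0,2],[0,0,0],0],[[0,0,3],[0,0,0],0],[[0,0,4],[0,0,0],0],[[0,0,4.5],[0,0,0],0],[[0,0,5],[0,0,0],0],[[0,0,5.4],[0,0,0],0]]'

```text
time_s: 2.33
eef_pos: [554.9, 389.1, 189.4]
ee_rot: [0.0, 0.144, 0.99, 0.0]
force: [-0.5, -0.6, 0.1]
grip_width: -0.001
grip_force: 0.0
```

Emit:
step_arm --increments '[[[0,0,0.4],[0,0,0],0],[[0,0,0.8],[0,0,0],0],[[0,0,1.2],[0,0,0],0],[[0,0,1.6],[0,0,0],0]]'

```text
time_s: 2.82
eef_pos: [554.8, 389.1, 173.2]
ee_rot: [0.0, 0.144, 0.99, -0.0]
force: [0.1, 0.3, 0.7]
grip_width: 0.002
grip_force: 0.0
```

```bash
python3 - <<'E'
from h import *
cap('wrist','w2');cap('side','s2');s=ctrl.sense();print(s['eef_pos'],s['force'])
A,B=[cv2.imread(f'pics/{n}.png') for n in('w2','s2')]
print(proj(load('s2'),s['eef_pos']),proj(load('w2'),s['eef_pos']))
B=cv2.resize(B[130:250,180:300],(400,400),interpolation=2);A=cv2.resize(A[110:260,180:330],(400,400),interpolation=2);cv2.imwrite('pics/c3.png',np.hstack([A,B]))
E
```

```text
[554.62830632 389.02902394 172.91225859] [ 0.63597201  0.5207927  -0.99134387]
[231.24474921 212.19699943] [250.33346739 218.42543167]
```

View pics/c3.png

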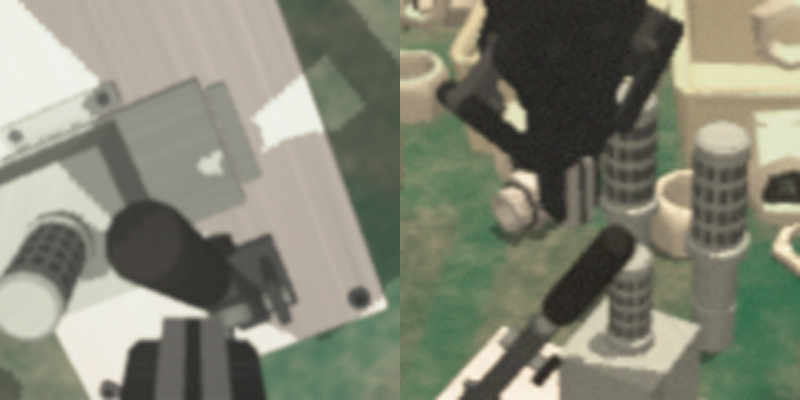

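The tip is just above the grip surface and in the lever's plane. The side view shows the tip at (232,196) and the grip end at (246,203). Next I follow the arc down.

Emit:
step_arm --increments '[[[0,0,0.5],[0,0,0],0],[[0.65,-0.28,1.0],[0,0,0],0],[[1.3,-0.55,1.5],[0,0,0],0],[[1.9,-0.8,2.0],[0,0,0],0],[[2.5,-1.05,2.5],[0,0,0],0],[[3.1,-1.3,3.05],[0,0,0],0],[[3.65,-1.55,3.6],[0,0,0],0]]'

```text
time_s: 3.8
eef_pos: [514.9, 384.7, 137.1]
ee_rot: [-0.0, 0.144, 0.99, 0.0]
force: [1.4, 0.0, 2.9]
grip_width: 0.0
grip_force: 1.1
```

Emit:
step_arm --increments '[[[0.5,-0.2,0.6],[0,0,0],0],[[1.0,-0.4,1.3],[0,0,0],0],[[1.45,-0.6,2.0],[0,0,0],0],[[1.9,-0.8,2.7],[0,0,0],0],[[2.3,-0.95,3.4],[0,0,0],0],[[2.65,-1.1,4.1],[0,0,0],0],[[3.0,-1.25,4.9],[0,0,0],0],[[3.3,-1.4,5.7],[0,0,0],0]]'

```text
time_s: 4.8
eef_pos: [479.5, 380.6, 79.9]
ee_rot: [-0.0, 0.144, 0.99, 0.0]
force: [-0.2, -0.4, 2.2]
grip_width: 0.001
grip_force: 1.1
```

```bash
python3 - <<'E'
from h import *
cap('wrist','w3');cap('side','s3');s=ctrl.sense();print(s['eef_pos'],s['force'])
A,B=[cv2.imread(f'pics/{n}.png') for n in('w3','s3')]
B=cv2.resize(B[160:320,160:320],(400,400),interpolation=2);A=cv2.resize(A[70:270,150:350],(400,400),interpolation=2);cv2.imwrite('pics/c4.png',np.hstack([A,B]))
E
```

```text
[479.08757228 380.41434554  79.29769137] [-1.50917793 -0.461022   -0.0708863 ]
```

View pics/c4.png

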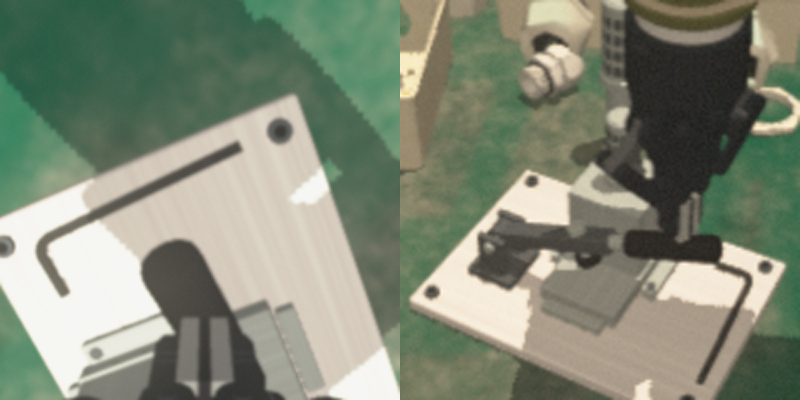

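The lever is being carried down, with the fingertips sitting on the grip (side crop (675,240)). Now I'll close the rest of the way.

Emit:
step_arm --increments '[[[0.25,-0.1,0.8],[0,0,0],0],[[0.45,-0.2,1.6],[0,0,0],0],[[0.6,-0.25,2.4],[0,0,0],0],[[0.8,-0.33,3.2],[0,0,0],0],[[0.9,-0.35,3.8],[0,0,0],0],[[0.95,-0.4,4.3],[0,0,0],0],[[0.95,-0.4,4.6],[0,0,0],0],[[0.95,-0.4,4.6],[0,0,0],0]]'

```text
time_s: 5.9
eef_pos: [469.6, 379.5, 34.3]
ee_rot: [0.0, 0.144, 0.99, -0.0]
force: [-0.1, 0.3, 0.0]
grip_width: 0.0
grip_force: 0.0
```

Emit:
step_arm --increments '[[[0,0,0.2],[0,0,0],0],[[0,0,0.4],[0,0,0],0],[[0,0,0.6],[0,0,0],0],[[0,0,0.6],[0,0,0],0]]'

```text
time_s: 6.4
eef_pos: [469.5, 379.5, 28.3]
ee_rot: [-0.0, 0.144, 0.99, -0.0]
force: [-0.6, 0.2, -0.3]
grip_width: -0.004
grip_force: 0.2
```

Emit:
step_arm --increments '[[[0,0,0.2],[0,0,0],0],[[0,0,0.4],[0,0,0],0],[[0,0,0.6],[0,0,0],0]]'

```text
time_s: 6.78
eef_pos: [469.5, 379.5, 22.4]
ee_rot: [-0.0, 0.144, 0.99, -0.0]
force: [-2.0, -0.5, 2.1]
grip_width: -0.001
grip_force: 1.1
```

```bash
python3 - <<'E'
from h import *
cap('wrist','w4');cap('side','s4');s=ctrl.sense();print(s['eef_pos'],s['force'])
A,B=[cv2.imread(f'pics/{n}.png') for n in('w4','s4')]
B=cv2.resize(B[190:320,190:320],(400,400),interpolation=2);A=cv2.resize(A[70:270,150:350],(400,400),interpolation=2);cv2.imwrite('pics/c5.png',np.hstack([A,B]))
S=load('s4');g=F(FX)
for a in(0,.05,.1,.2): print(a,[((proj(S,g((75-L*np.cos(a),20,46+L*np.sin(a))))-190)*400/130+[400,0]).round().tolist() for L in (119,191)])
E
```

```text
[469.5168917  379.44762867  22.18449945] [-0.92006509 -0.7076879   0.10104368]
0 [[604.0, 260.0], [717.0, 304.0]]
0.05 [[604.0, 253.0], [718.0, 293.0]]
0.1 [[603.0, 246.0], [718.0, 281.0]]
0.2 [[601.0, 231.0], [715.0, 256.0]]
```

View pics/c5.png

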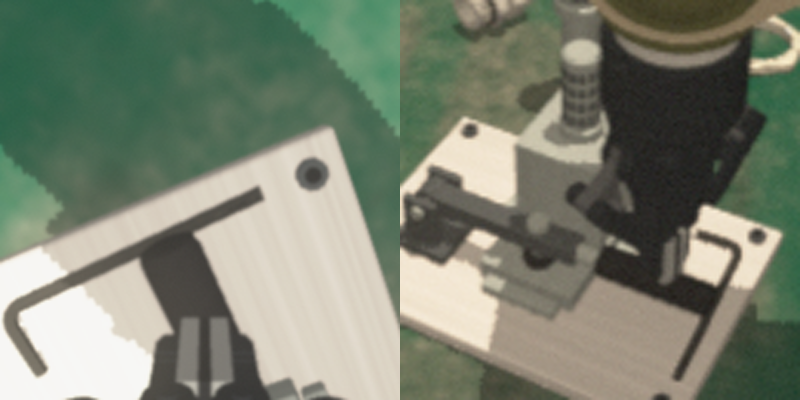

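The lever is almost down: the grip end is at side crop (712,298), against (717,304) for angle 0. I'll keep pressing gently until the force rises.

Emit:
step_arm --increments '[[[0,0,0.1],[0,0,0],0],[[0,0,0.2],[0,0,0],0],[[0,0,0.3],[0,0,0],0]]'

```text
time_s: 7.25
eef_pos: [469.6, 379.5, 20.0]
ee_rot: [0.0, 0.144, 0.99, 0.0]
force: [-4.8, -2.1, 11.5]
grip_width: 0.003
grip_force: 5.9
```

Emit:
step_arm --increments '[[[0,0,0.1],[0,0,0],0],[[0,0,0.15],[0,0,0],0],[[0,0,0.15],[0,0,0],0]]'

```text
time_s: 7.62
eef_pos: [469.6, 379.6, 19.9]
ee_rot: [0.0, 0.144, 0.99, 0.0]
force: [-7.6, -4.1, 18.4]
grip_width: 0.0
grip_force: 9.1
```

Force is 18 N with no further travel, so the clamp is down. I'll lift off and go above the gauge.

Emit:
step_arm --increments '[[[0,0,-3],[0,0,0],0],[[0,0,-8],[0,0,0],0],[[0,0,-13],[0,0,0],0],[[0,0,-17],[0,0,0],0],[[-3,-0.6,-17],[0,0,0],100],[[-6.5,-1.3,-17],[0,0,0],100],[[-9.8,-2.0,-17],[0,0,0],100],[[-9.8,-2.0,-17],[0,0,0],100]]'

```text
time_s: 8.62
eef_pos: [559.3, 331.0, 187.1]
ee_rot: [-0.0, 0.145, 0.989, -0.0]
force: [0.2, 1.0, -0.2]
grip_width: 0.845
grip_force: 0.0
```

Emit:
step_arm --increments '[[[0,0,0],[0,0,0],100],[[0,0,0],[0,0,0],100],[[0,0,0],[0,0,0],100]]'

```text
time_s: 9.0
eef_pos: [557.3, 332.9, 188.2]
ee_rot: [0.0, 0.143, 0.99, 0.0]
force: [-0.0, -0.3, 0.8]
grip_width: 0.998
grip_force: 0.0
```

```bash
python3 - <<'E'
from h import *
W=cap('wrist','w5');S=cap('side','s5');T=cap('top','t5');s=ctrl.sense();print(s['eef_pos'],s['force'],s['grip_width'])
A,B=[cv2.imread(f'pics/{n}.png') for n in('w5','s5')]
B=cv2.resize(B[130:320,160:350],(400,400),interpolation=2);A=cv2.resize(A[150:350,150:350],(400,400),interpolation=2);cv2.imwrite('pics/c6.png',np.hstack([A,B]))
for p in [(558,332.3,150),(556.5,333.2,150),s['eef_pos'],s['eef_pos']+[0,0,30]]: print(((proj(W,p)-150)*2).round(1),((proj(S,p)-[160,130])*400/190+[400,0]).round(1))
g=F(FX);print('lever end a=0',((proj(S,g((-116,20,46)))-[160,130])*400/190+[400,0]))
E
```

```text
[557.58736047 332.62939424 188.11451361] [ 0.78248901 -0.61553787  0.4493873 ] 1.000482599260842
[200.5 103.7] [586.4 157.8]
[201.5 100. ] [587.3 159. ]
[200.5 138.4] [586.8 121.8]
[200.  177.6] [586.9  91.6]
lever end a=0 [680.08181085 334.30493742]
```

View pics/c6.png

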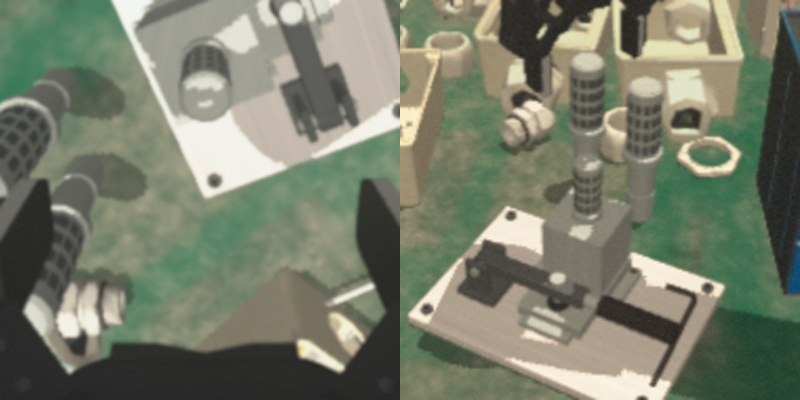

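The clamp is seen down (side crop lever end at (680,335)). The gauge top is at wrist crop (207,97), predicted (200,104), and side crop (587,162). I'll triangulate the gauge and the nearby look-alikes for finger clearance.

```bash
python3 - <<'E'
from h import *
W=load('w5');S=load('s5');T=load('top0');s=ctrl.sense()
ob=[(T,(205.3,217.3)),(S,(160+187*190/400,130+162*190/400)),(W,(150+207/2,150+97/2))]
for use in[(0,),(1,),(2,),(0,1,2)]:
    r=least_squares(lambda x:np.concatenate([proj(ob[i][0],[x[0],x[1],150])-ob[i][1] for i in use]),[557,332]);print(use,r.x.round(1),r.fun.round(1))
print(tool([*r.x,188]))
# look-alikes: top-face centres
for t,sd in[((145+368/3,160+55/3),(160+187*190/400,130+62*190/400)),((145+356/3,160+160/3),(160+245*190/400,130+90*190/400))]:
    r=least_squares(lambda x:np.concatenate([proj(T,x)-t,proj(S,x)-sd]),[550,270,150]);print(r.x.round(),r.fun.round(1))
E
```

```text
(0,) [559.3 331.6] [0. 0.]
(1,) [554.4 336.8] [ 0. -0.]
(2,) [555.9 335.9] [ 0. -0.]
(0, 1, 2) [556.3 335.2] [-1.9  1.5 -0.4 -0.8 -0.6  0.7]
[0.2, 0.21, 0.01]
[638. 213. 157.] [-0. -0.  0.  0.]
[569. 219. 153.] [ 0.2  0.4 -0.4 -0. ]
```

Emit:
step_arm --increments '[[[0.2,0.25,0],[0,0,0],55],[[0.2,0.25,2.5],[0,0,0],55],[[0.2,0.25,5],[0,0,0],55],[[0.2,0.25,7],[0,0,0],55],[[0.2,0.25,8.3],[0,0,0],55],[[0.2,0.25,9.2],[0,0,0],45],[[0.2,0.25,9.2],[0,0,0],45]]'

```text
time_s: 10.02
eef_pos: [556.5, 335.4, 95.8]
ee_rot: [-0.0, 0.144, 0.99, -0.0]
force: [-0.1, 0.3, -0.1]
grip_width: 0.455
grip_force: 0.0
```

```bash
python3 - <<'E'
from h import *
W=cap('wrist','w6');S=cap('side','s6');s=ctrl.sense();print(s['eef_pos'],s['force'],s['grip_width'])
A,B=[cv2.imread(f'pics/{n}.png') for n in('w6','s6')]
B=cv2.resize(B[160:280,190:310],(400,400),interpolation=2);A=cv2.resize(A[180:340,170:330],(400,400),interpolation=2);cv2.imwrite('pics/c7.png',np.hstack([A,B]))
E
```

```text
[556.89506785 335.54978719  96.69337156] [ 0.42021052 -0.07966026 -0.4455292 ] 0.4510305379375278
```

View pics/c7.png

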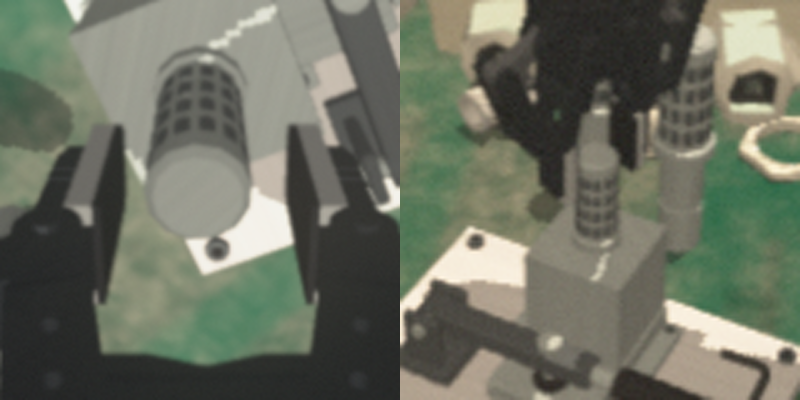

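The wrist crop shows the gauge between the fingers: the top face centre is at about (198,190), and the finger faces at 125 and 288 put the mid-line at about 207. The fingertips straddle the upper handle, and nothing is touching. I've now viewed ten pictures, so from here I go by numbers.

```bash
python3 - <<'E'
from h import *
W=load('w6');s=ctrl.sense();print(W['cx'],W['cy'],W['fx'])
tc=lambda p:((proj(W,p)-[170,180])*2.5).round(1)
y=np.array([.2848,.9586,0]);e=s['eef_pos']
for z in(96,110,130,150,170): print('tool axis',z,tc([e[0],e[1],z]))
for d in(-3,-2,-1,0):print(d,tc(np.array([e[0],e[1],150])+d*y),tc(np.array([e[0],e[1],94])+d*y))
# gauge edges in image: row profiles
I=cv2.cvtColor(W['img'],cv2.COLOR_RGB2GRAY)
for r in(236,246,256,262,268): print(r,I[r,200:300:2].tolist())
E
```

```text
251.85080120904422 190.85950600489383 264.90424977503307
tool axis 96 [202.2  98.4]
tool axis 110 [202.1 119.4]
tool axis 130 [201.8 155.3]
tool axis 150 [201.5 200.8]
tool axis 170 [201. 260.]
-3 [187.4 200.8] [192.   95.6]
-2 [192.1 200.8] [195.4  95.6]
-1 [196.8 200.8] [198.8  95.6]
0 [201.5 200.8] [202.2  95.6]
236 [120, 120, 118, 109, 106, 108, 104, 68, 47, 57, 131, 155, 154, 155, 153, 111, 75, 70, 94, 100, 99, 102, 102, 105, 105, 102, 100, 100, 102, 100, 98, 89, 82, 85, 112, 154, 156, 158, 158, 158, 155, 156, 122, 57, 52, 80, 109, 110, 109, 116]
246 [65, 103, 107, 108, 108, 92, 50, 46, 45, 47, 105, 157, 215, 211, 131, 106, 130, 136, 141, 149, 155, 154, 153, 153, 154, 155, 155, 154, 154, 152, 148, 143, 141, 134, 109, 165, 189, 190, 188, 188, 189, 187, 124, 52, 51, 53, 58, 101, 109, 110]
256 [106, 106, 107, 104, 75, 45, 45, 45, 45, 47, 95, 139, 143, 142, 133, 135, 152, 153, 154, 154, 154, 153, 153, 154, 154, 156, 156, 155, 156, 156, 156, 157, 156, 154, 142, 200, 235, 194, 188, 188, 188, 182, 106, 53, 51, 53, 53, 53, 81, 108]
262 [137, 140, 138, 100, 52, 45, 43, 44, 44, 48, 108, 137, 139, 144, 140, 133, 149, 153, 152, 153, 154, 154, 155, 156, 155, 155, 156, 156, 156, 156, 156, 154, 157, 152, 142, 227, 241, 240, 241, 242, 242, 239, 171, 58, 53, 53, 52, 55, 59, 117]
268 [48, 91, 157, 133, 58, 48, 42, 45, 44, 75, 135, 144, 149, 147, 144, 146, 139, 139, 152, 156, 155, 154, 155, 155, 155, 155, 155, 154, 156, 157, 156, 154, 146, 214, 241, 242, 241, 241, 241, 241, 241, 241, 237, 111, 52, 52, 52, 58, 68, 150]
```

Emit:
step_arm --increments '[[[0,-0.1,0.5],[0,0,0],45],[[0,-0.1,1.0],[0,0,0],40],[[0,-0.1,1.6],[0,0,0],36],[[0,-0.1,1.6],[0,0,0],34],[[0,-0.1,1.6],[0,0,0],34]]' --squeeze 20

```text
time_s: 10.75
eef_pos: [556.4, 334.5, 80.1]
ee_rot: [0.0, 0.144, 0.99, 0.0]
force: [-0.4, 0.4, 0.3]
grip_width: 0.338
grip_force: 0.0
```

```bash
python3 - <<'E'
from h import *
W=cap('wrist','w7');s=ctrl.sense();print(s['eef_pos'],s['force'],s['grip_width'],s['grip_force'])
I=cv2.cvtColor(W['img'],cv2.COLOR_RGB2GRAY)
e=s['eef_pos'];print([proj(W,[e[0],e[1],z]).round(1).tolist() for z in(96,120,150)])
for r in(244,252,260,268,276,284): print(r,I[r,206:298:2].tolist())
E
```

```text
[556.40885057 334.47015707  80.19458975] [-0.58847402  0.41121964  0.57168764] 0.3402412063760681 0.0
[[250.4, 228.4], [250.3, 246.4], [250.0, 277.8]]
244 [45, 45, 68, 98, 100, 100, 101, 82, 46, 42, 41, 113, 115, 78, 79, 71, 89, 69, 58, 57, 69, 93, 87, 64, 60, 59, 77, 90, 71, 60, 75, 82, 77, 137, 144, 100, 45, 43, 51, 91, 102, 100, 101, 97, 59, 47]
252 [45, 76, 98, 100, 100, 101, 85, 46, 41, 39, 42, 92, 81, 66, 82, 91, 92, 92, 94, 95, 97, 102, 102, 97, 94, 94, 92, 92, 91, 91, 88, 86, 69, 107, 140, 86, 43, 42, 42, 51, 92, 101, 102, 101, 100, 68]
260 [79, 106, 110, 110, 110, 99, 51, 41, 38, 40, 39, 63, 87, 103, 123, 128, 129, 133, 136, 138, 141, 142, 143, 143, 142, 140, 137, 133, 131, 131, 131, 118, 98, 96, 158, 118, 42, 41, 41, 43, 55, 103, 112, 111, 111, 108]
268 [44, 42, 43, 45, 107, 124, 66, 47, 39, 39, 56, 112, 126, 136, 144, 143, 143, 142, 143, 143, 144, 142, 142, 143, 143, 144, 144, 145, 144, 144, 144, 139, 131, 130, 173, 224, 94, 41, 41, 53, 72, 132, 95, 48, 45, 44]
276 [41, 41, 41, 41, 41, 40, 50, 49, 39, 48, 109, 122, 133, 142, 143, 144, 143, 143, 143, 143, 144, 145, 145, 145, 144, 144, 144, 146, 145, 145, 144, 144, 141, 130, 204, 234, 181, 52, 42, 54, 50, 42, 43, 45, 45, 43]
284 [39, 40, 42, 40, 41, 39, 48, 49, 41, 78, 119, 126, 123, 130, 141, 143, 143, 145, 144, 143, 143, 144, 144, 144, 144, 145, 143, 144, 145, 145, 144, 137, 168, 230, 236, 235, 230, 125, 43, 51, 46, 43, 44, 42, 44, 45]
```

Centred to about 0.4 mm. Now I close gently and watch the forces.

Emit:
step_arm --increments '[[[0,0,0],[0,0,0],31],[[0,0,0],[0,0,0],30],[[0,0,0],[0,0,0],29],[[0,0,0],[0,0,0],28],[[0,0,0],[0,0,0],28]]' --squeeze 20

```text
time_s: 11.42
eef_pos: [556.3, 334.4, 80.0]
ee_rot: [0.0, 0.144, 0.99, -0.0]
force: [0.1, -0.8, 0.3]
grip_width: 0.281
grip_force: 2.1
```

Emit:
step_arm --increments '[[[0,0,0],[0,0,0],27],[[0,0,0],[0,0,0],25],[[0,0,0],[0,0,0],20],[[0,0,0],[0,0,0],20]]' --squeeze 20

```text
time_s: 11.92
eef_pos: [556.3, 334.3, 80.1]
ee_rot: [0.0, 0.144, 0.99, -0.0]
force: [-1.2, -1.7, 1.9]
grip_width: 0.273
grip_force: 19.6
```

Emit:
step_arm --increments '[[[0,0,0],[0,0,0],20],[[0,0,-0.1],[0,0,0],20],[[0,0,-0.2],[0,0,0],20],[[0,0,-0.4],[0,0,0],20],[[0,0,-0.6],[0,0,0],20],[[0,0,-0.6],[0,0,0],20]]' --squeeze 35

```text
time_s: 12.68
eef_pos: [556.4, 334.5, 86.2]
ee_rot: [0.0, 0.144, 0.99, 0.0]
force: [-0.5, -0.3, -2.9]
grip_width: 0.266
grip_force: 34.4
```

```bash
python3 - <<'E'
from h import *
cap('side','s8');cap('wrist','w8')
s=ctrl.sense();print(s['eef_pos'],s['force'],s['wrist_torque'],s['grip_force'])
E
```

```text
[556.27523802 334.42434137  85.96133687] [-0.23719418 -0.06038978 -3.52330021] [ 0.01298137  0.00293225 -0.02695238] 34.42276418209076
```

Carrying just the gauge's weight (3 N), with no side load. I'll draw up the remaining 20 mm.

Emit:
step_arm --increments '[[[0,0,-0.3],[0,0,0],20],[[0,0,-0.6],[0,0,0],20],[[0,0,-0.9],[0,0,0],20],[[0,0,-1.2],[0,0,0],20],[[0,0,-1.5],[0,0,0],20],[[0,0,-1.8],[0,0,0],20],[[0,0,-2.0],[0,0,0],20],[[0,0,-2.0],[0,0,0],20]]'

```text
time_s: 13.78
eef_pos: [556.4, 334.4, 106.1]
ee_rot: [0.0, 0.144, 0.99, 0.0]
force: [0.4, 0.0, -2.7]
grip_width: 0.268
grip_force: 34.4
```

```bash
python3 - <<'E'
from h import *
S=cap('side','s9');A=load('s5');T=load('s8')
s=ctrl.sense();print(s['time_s'],s['eef_pos'],s['force'],s['grip_force'],s['grip_width'])
# collar/shank column profile along the gauge axis in the side view, before and now
g=np.array([556,335,0.])
for z in range(84,124,2):
    p=proj(S,g+[0,0,z]);o=[]
    for c in(A,S):
        I=cv2.cvtColor(c['img'],cv2.COLOR_RGB2GRAY).astype(np.float32)
        o.append([int(cv2.getRectSubPix(I,(1,1),(float(p[0]+d),float(p[1])))[0,0]) for d in range(-12,13,2)])
    print(z,o[0],o[1])
# lever unchanged?
d=np.abs(A['img'].astype(int)-S['img']).mean(2)
L=[proj(S,F(FX)((x,20,46))) for x in(-50,-80,-110)];print([d[int(v)-2:int(v)+3,int(u)-2:int(u)+3].mean().round(1) for u,v in L])
E
```

```text
13.825 [556.26867487 334.41294532 105.97460492] [-0.29948178 -0.02434681 -3.26369257] 34.43769872188568 0.26854868454732606
84 [132, 131, 129, 120, 118, 124, 134, 146, 123, 119, 132, 133, 133] [134, 131, 132, 130, 122, 118, 119, 113, 119, 130, 134, 132, 132]
86 [131, 133, 128, 117, 121, 132, 151, 181, 142, 114, 129, 131, 133] [134, 132, 130, 125, 117, 119, 119, 112, 113, 127, 135, 132, 132]
88 [133, 133, 128, 117, 131, 127, 129, 167, 165, 114, 127, 132, 133] [133, 134, 131, 119, 115, 117, 119, 113, 110, 127, 133, 132, 131]
90 [132, 134, 127, 120, 125, 114, 106, 132, 139, 116, 126, 131, 134] [133, 134, 132, 119, 113, 117, 118, 112, 107, 126, 132, 131, 133]
92 [132, 133, 128, 120, 107, 98, 89, 104, 110, 115, 126, 132, 135] [134, 133, 131, 120, 111, 117, 117, 112, 105, 125, 132, 131, 134]
94 [133, 132, 129, 114, 88, 86, 80, 91, 92, 110, 127, 133, 135] [134, 132, 130, 122, 110, 117, 117, 112, 104, 126, 132, 132, 135]
96 [131, 133, 130, 103, 79, 87, 80, 90, 85, 103, 127, 132, 134] [134, 132, 132, 123, 111, 118, 117, 115, 105, 123, 131, 134, 136]
98 [132, 130, 129, 96, 80, 94, 94, 92, 86, 
[... 970 characters left out ...]
122, 120, 121, 112, 108]
114 [81, 106, 159, 106, 96, 100, 93, 101, 99, 93, 115, 111, 108] [83, 100, 120, 121, 128, 132, 126, 125, 128, 128, 119, 110, 108]
116 [81, 100, 174, 118, 87, 87, 81, 92, 91, 97, 118, 112, 110] [83, 89, 112, 125, 122, 116, 106, 112, 129, 147, 122, 111, 111]
118 [84, 90, 155, 114, 80, 84, 81, 93, 82, 99, 120, 116, 116] [84, 84, 107, 125, 106, 99, 86, 100, 119, 161, 130, 115, 117]
120 [85, 86, 122, 100, 82, 93, 91, 98, 83, 96, 124, 122, 126] [81, 85, 106, 112, 84, 85, 80, 91, 97, 143, 133, 120, 123]
122 [85, 84, 102, 84, 90, 106, 105, 108, 93, 95, 124, 124, 126] [83, 83, 102, 96, 76, 82, 81, 91, 83, 109, 127, 124, 127]
[np.float64(2.4), np.float64(3.0), np.float64(3.3)]
```

The side view shows the collar 26 mm up. The lever is unchanged and the load is 3 N, so I'm handing in.

```bash
python3 -c "
from rig import ctrl
print(ctrl.finish_job())"
```

```text
the job is handed in; nothing more can be done
None
```

I handed the job in at about 14 s; no verdict came back. The clamp was pressed down to its stop while the gauge was still home. The gauge was then drawn up 26 mm to bring the groove to the bore mouth, and it was held still at 34 N grip with only its 3 N weight on the arm.

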